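# Close two storage canisters for packing

## Task

Two canisters lean in sloped cradles: on one a small tin is nested and still needs its cover, on the other the flat lid sits proud. Set the larger knobbed shell over the small tin without dropping it and press it down until it is fully home on its base, and press the flat lid of the other canister fully home too. Let go of everything and leave the other things on the table standing where they are.

Things in the scene. Friction and masses are not known exactly. Their poses are not given: they have to be found in the camera images.
- shell_center (a point): the cover to be fitted: a loose hollow aluminium shell, mouth down on the table, 88 mm outside and 80 mm inside diameter, body 85 mm tall (80 mm inside) with a round black knob on top, 32 mm diameter and 36 mm tall: 121 mm in all, 0.14 to 0.28 kg. The point is on its axis half-way up, 60.5 mm above its rim; z points to the knob
- shell_rim (a point): the same shell: centre of its open lower rim; z along its axis towards the knob
- shell: the same shell as a body; origin at the centre of its open lower rim, z towards the knob
- seat (a point): on the leaning canister base: centre of the circle where the shell's rim lies when fully home, about 160 mm above the table. z is the canister's axis, leaning 26 degrees from vertical, top towards the robot (cradle yaw varies); press along -z. A black rubber ring round it (75 to 94 mm diameter) stands up to 10 mm above this point and is pushed down by the rim
- tin_top (a point): centre of the top of the small steel tin (56 mm diameter) nested and fixed in that base, 64 mm above the seat along the axis. Below the tin a locating collar of 73 mm diameter with a chamfered top reaches 24 mm above the seat; tin and collar go inside the shell. z is the same leaning axis
- seal (a joint): how far the seal ring under the shell has been pushed in (m): 0 = fully proud, 0.010 = fully home. It starts between 0 and 0.003, moves along the canister's axis against about 10 N of friction plus 4 N per 0.1 m/s, and stays where it is left; the shell's own weight does not push it in
- lid_top (a point): centre of the top of the flat steel press-in lid (106 mm diameter, 12 mm thick, no knob) of the other leaning canister. z is that canister's axis, leaning 26 degrees from vertical, top towards the robot; press along -z. About 174 mm above the table
- lid (a joint): how far that lid has been pushed in (m): 0 = sits 10 mm proud, 0.010 = fully home. It starts between 0 and 0.004, takes about 10 N plus 4 N per 0.1 m/s, and stays where it is left; it slides only along the canister's axis and cannot come off
- small_cover_center (a point): a bystander like the shell but smaller, 60 mm diameter, 96 mm tall with its knob; too narrow for either canister. The point is half-way up
- food_can: closed food can with a paper label, 68 mm across, 100 mm tall; bystander; origin at the centre of its underside
- flat_tin: low plain steel tin, 60 mm across, 35 mm tall; bystander; origin at the centre of its underside
- carton: cardboard box 110 x 160 x 90 mm; bystander; origin at the centre of its underside
- water: bottle 66 mm across, 200 mm tall; bystander; origin at the centre of its underside
- tape_roll: roll of tape lying flat, 100 mm across, 48 mm tall; bystander; origin at the centre of its underside
- jar: jar 76 mm across, 110 mm tall; bystander; origin at the centre of its underside
Things that resemble listed ones, but are neither listed nor needed, are in the scene too. What is shaped like the shell but pink is not meant.

How it is judged:
By the outcome, as a careful person would: the job done as asked, in the order asked, and still so for the second after the job is handed in, with the robot touching nothing.
It also fails if it takes over 62 s, if anything falls off the work surface, if the arm or the gripper's body presses on something with over 40 N, if the wrist force passes 120 N, or if a joint passes its speed limit or range.

## Robot

A 7-joint arm with a two-finger parallel gripper is mounted at the origin on the work surface. World frame = base frame: x ahead of the robot, y to its left, z up, the work surface at z = 0. Lengths are in m, angles in rad, forces in N, time in s.
With the tool pointing down it reaches from about 0.425 to 0.975 m from the base axis. Payload 16.7 kg.
Tool frame: the origin (TCP) lies on the centre line of the jaws, within the pads' length; the fingertips stand 14 mm ahead of it and the grasp point (between the pads) lies 5 mm behind it; z points along the fingers, y is the direction in which the jaws open and shut (so a half turn about z gives the same grasp; the last joint's range is limited). The gripper opens to 85 mm and grips with 20 to 120 N. Pads are 22 mm wide; open, the fingers measure 114 mm over their backs; the gripper's body (76 mm by 85 mm) begins 54 mm behind the grasp point. The pads swing forward as they close: fully open they stand 13 mm farther back than shut.
Start: joints at [-1.397, 0.426, 0.074, 1.606, -0.034, 1.111, -0.067], TCP at [0.215, 0.64, 0.245] pointing down, gripper open.
Joint ranges: [-2.85, 2.85], [-0.5, 2.14], [-1.23, 1.37], [0.21, 2.46], [-1.02, 4.16], [0.16, 2.05], [-2.73, 2.73]. Speed limits (rad/s): [1.89, 1.89, 2.39, 2.39, 3.01, 3.01, 3.01].

## Interface

Orientations are given as a rotation vector (axis times angle).
In Python, from station import ctrl gives the robot as it stands.
- The arm moves only by the shell command python3 -m creep 'ROWS' [FORCE]. ROWS is text: rows parted by semicolons, each of 5 numbers parted by spaces: the opening, from 0 (shut) to 1 (fully open), then the shift along the tool's x, y, z in mm, then the turn about the tool's z in degrees. A call has 1 to 5 rows; each row shifts and turns the commanded pose from where the row before left it, along the tool's axes as they then stand; what a row does not reach is not made up. A row lasts 1/8 s, in which the tool goes at most 62.5 mm and 10.7 degrees, less where a joint would pass 70% of its speed; a pose out of reach is approached as far as the arm can. A call is refused whole if a number of a shift passes 62.5 or a number of a turn 10.7, either way. A call with a gripper value outside its range is refused whole. The fingers move at their own pace and stop on an object; FORCE is the grip in N (left out, the last holds). Time passes only in rows, so rows that do not move let the fingers close. It gives the time, the measured TCP pose, the force and the opening at its end, in the units of the state.
- ctrl.observe(): the state, without advancing time (a new reading comes with each control period).
- ctrl.camera(name): name is "scene" or "side" or "wrist"; returns the picture (420x560x3 uint8, blue, green, red); there is no depth.
- ctrl.camera_params(name): a dict with "camera_matrix" (3x3 intrinsics, pixels), "camera_from_world" (4x4, takes a point from world to camera coordinates); the wrist camera has in their place "hand_eye" (4x4, takes a point from camera to tool coordinates, whose origin is the TCP and whose axes are the flange's). Camera axes: x right, y up, looking along -z (the intrinsics and any distortion apply to the point x, -y, -z); pixel columns grow to the right and rows downward; lengths in m; the calibration is good to about 2 mm. A picture is of the moment at which its call begins: read the wrist's pose just before it. camera_params takes no time and is no camera call.
- ctrl.sign_off(): hands the job in, once; it reports no verdict.
Trained networks look in the newest picture that a camera, given by its name, has taken for a name from the list of things; names that differ only in an ending like _2 or _b are one class to them, and where a whole thing is asked for, a point or a joint stands for the part that bears it (a point fixed in the world has none). Each returns a list of dicts, best first, with "p" (0 to 1); they miss things now and then, are a little off and sometimes report something else, mostly with a low value. They report only what shows in the picture. A call takes as long as a camera call. They do not tell look-alikes from the thing itself.
- ctrl.cut_out(camera, name): "mask" (420x560 bool, what is visible of it).
- ctrl.pinpoint(camera, name): "xyz" ([x, y, z] in m, in world coordinates, good to about 4 mm: a listed point, or the origin of a listed thing).
The state is a dict: "clock": time; "joint_pos": joint angles; "qvel": joint speeds; "effort": joint torques, N m; "position": TCP position; "ee_rot": TCP orientation; "force": force on the tool from outside, world axes, zero at the start; "moment": the same for the moment, N m; "gripper_width": opening from 0.0 (shut) to 1.0 (fully open).
Only numpy, scipy, OpenCV 4.12 (cv2) and the standard library are available. Lean on these libraries where they do the work, as an engineer would, in place of code of your own. Each camera call takes 0.05 s, during which the arm holds its last target.

## Working session

There is one attempt and no reset: what is moved stays moved. The work goes in short steps, Python scripts to look and compute and a shell command to move; the robot and the scene stay as the last step left them, time stands still between calls to the robot, and variables do not carry over. Pictures are saved under pics/ and viewed, and the job is handed in when it is done.

```bash
ls; mkdir -p pics; python3 - <<'E'
from station import ctrl
import cv2,numpy as np
s=ctrl.observe()
for k,v in s.items(): print(k,np.round(v,3))
for n in("scene","side","wrist"):
    cv2.imwrite(f"pics/{n}0.png",ctrl.camera(n))
    p=ctrl.camera_params(n); print(n,{k:np.round(v,3).tolist() for k,v in p.items()})
E
```

```text
pics
clock 0.0
joint_pos [-1.396  0.427  0.074  1.607 -0.034  1.111 -0.067]
qvel [-0.001  0.001  0.     0.001  0.001  0.001 -0.001]
effort [-1.0000e-03 -9.4979e+01  3.7600e+00 -4.6353e+01  1.9000e-02  1.0000e-02
 -0.0000e+00]
position [0.215 0.64  0.245]
ee_rot [-5.06e-01 -3.10e+00  2.00e-03]
force [ 0.344 -0.112  0.334]
moment [0.046 0.011 0.01 ]
gripper_width 0.999
scene {'camera_matrix': [[430.399, 0.0, 275.215], [0.0, 430.399, 210.392], [0.0, 0.0, 1.0]], 'camera_from_world': [[0.23, 0.973, -0.01, -0.13], [-0.701, 0.173, 0.692, 0.287], [0.675, -0.152, 0.722, -1.779], [0.0, 0.0, 0.0, 1.0]]}
side {'camera_matrix': [[431.955, 0.0, 281.697], [0.0, 431.955, 204.252], [0.0, 0.0, 1.0]], 'camera_from_world': [[0.817, -0.577, -0.016, -0.445], [0.299, 0.4, 0.866, -0.296], [-0.493, -0.712, 0.499, -0.919], [0.0, 0.0, 0.0, 1.0]]}
wrist {'camera_matrix': [[365.296, 0.0, 279.585], [0.0, 365.296, 212.0], [0.0, 0.0, 1.0]], 'hand_eye': [[0.001, 0.951, 0.31, 0.079], [1.0, -0.0, -0.001, -0.0], [-0.001, 0.31, -0.951, -0.128], [0.0, 0.0, 0.0, 1.0]]}
```

View pics/scene0.png

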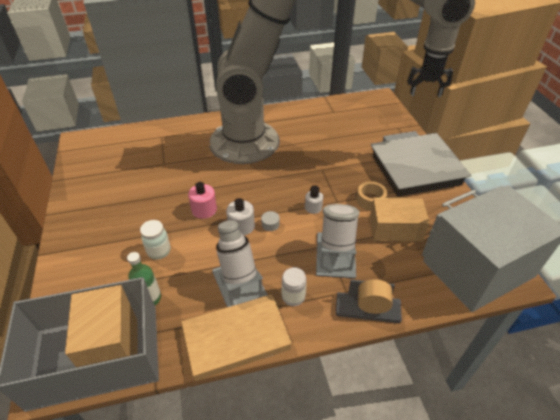

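View pics/side0.png

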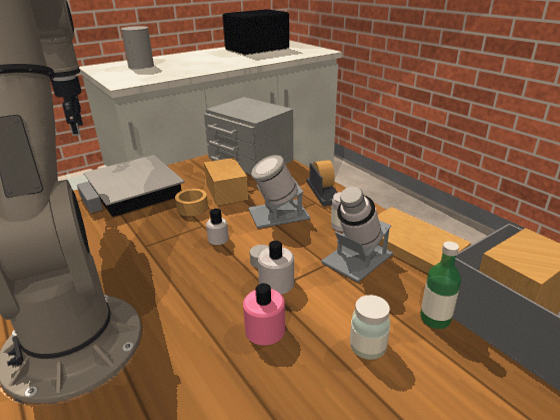

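View pics/wrist0.png

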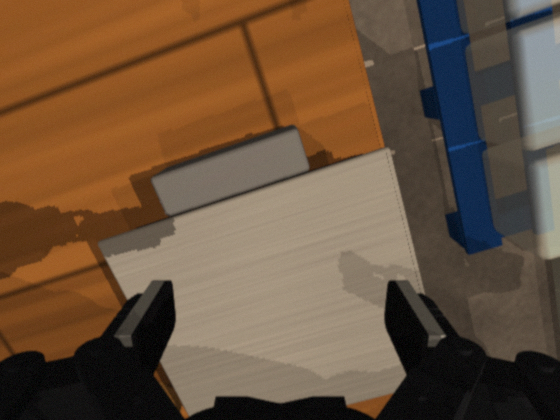

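```bash
cat > h.py <<'E'
from station import ctrl
import cv2,numpy as np
from scipy.spatial.transform import Rotation as R
def proj(n,P,s=None):
    p=ctrl.camera_params(n);K=np.array(p["camera_matrix"]);P=np.atleast_2d(P)
    if n=="wrist":
        s=s or ctrl.observe();T=np.eye(4);T[:3,:3]=R.from_rotvec(s["ee_rot"]).as_matrix();T[:3,3]=s["position"]
        M=np.linalg.inv(T@np.array(p["hand_eye"]))
    else: M=np.array(p["camera_from_world"])
    c=P@M[:3,:3].T+M[:3,3]
    d=p.get("distortion",p.get("dist_coeffs"))
    u=np.c_[c[:,0],-c[:,1],-c[:,2]]@K.T
    return u[:,:2]/u[:,2:]
E
python3 - <<'E'
from h import *
for c in("scene","side"):
    print(c,ctrl.camera_params(c).keys())
    for n in("shell_center","shell_rim","seat","tin_top","lid_top","small_cover_center","food_can","flat_tin","water","jar"):
        for r in ctrl.pinpoint(c,n)[:3]:
            print(c,n,round(r["p"],2),np.round(r["xyz"],3),np.round(proj(c,r["xyz"])[0]))
print(ctrl.observe()["clock"])
im=cv2.imread("pics/scene0.png");cv2.imwrite("pics/crop0.png",cv2.resize(im[150:320,170:400],None,fx=3.4,fy=3.4,interpolation=cv2.INTER_CUBIC))
im=cv2.imread("pics/side0.png");cv2.imwrite("pics/crop1.png",cv2.resize(im[140:350,190:410],None,fx=2.8,fy=2.8,interpolation=cv2.INTER_CUBIC))
E
```

```text
scene dict_keys(['camera_matrix', 'camera_from_world'])
scene shell_center 0.91 [ 0.352 -0.206  0.062] [202. 196.]
scene shell_rim 0.91 [ 0.35  -0.206  0.004] [204. 208.]
scene shell_rim 0.56 [ 0.462 -0.092  0.004] [241. 225.]
scene seat 0.73 [ 0.678 -0.402 -0.002] [151. 299.]
scene seat 0.72 [ 0.667 -0.148  0.16 ] [231. 245.]
scene seat 0.2 [0.453 0.373 0.001] [370. 201.]
scene tin_top 0.81 [ 0.644 -0.152  0.219] [226. 225.]
scene tin_top 0.33 [ 0.479  0.004 -0.002] [270. 225.]
scene lid_top 0.59 [0.621 0.182 0.172] [339. 209.]
scene small_cover_center 0.76 [0.437 0.162 0.048] [313. 198.]
scene food_can 0.63 [0.768 0.005 0.001] [293. 296.]
scene flat_tin 0.83 [ 0.476  0.004 -0.001] [270. 224.]
scene water 0.71 [ 0.594  0.405 -0.002] [395. 229.]
scene water 0.66 [ 0.677 -0.401  0.001] [151. 298.]
scene jar 0.73 [ 0.501 -0.374  0.002] [157. 250.]
scene jar 0.67 [ 0.675 -0.403 -0.004] [151. 298.]
side dict_keys(['camera_matrix', 'camera_from_world'])
side shell_center 0.92 [ 0.46  -0.094  0.065] [275. 262.]
side shell_center 0.57 [ 0.354 -0.207  0.061] [264. 308.]
side shell_rim 0.87 [ 0.459 -0.094  0.006] [275. 281.]
side shell_rim 0.71 [ 0.353 -0.207 -0.   ] [265. 329.]
side seat 0.97 [ 0.674 -0.143  0.155] [356. 211.]
side seat 0.73 [ 0.503 -0.37   0.   ] [367. 344.]
side seat 0.56 [ 0.46  -0.096  0.001] [276. 283.]
side tin_top 0.62 [ 0.637 -0.151  0.22 ] [350. 194.]
side lid_top 0.79 [0.623 0.186 0.174] [266. 165.]
side small_cover_center 0.59 [0.435 0.165 0.046] [217. 225.]
side small_cover_center 0.19 [0.622 0.188 0.171] [266. 166.]
side food_can 0.76 [ 0.771  0.006 -0.002] [342. 226.]
side flat_tin 0.77 [0.475 0.003 0.   ] [260. 261.]
side water 0.56 [ 0.673 -0.403  0.   ] [433. 318.]
side water 0.28 [ 0.672 -0.146  0.158] [357. 211.]
side jar 0.74 [ 0.504 -0.373 -0.001] [369. 345.]
1.15
```

View pics/crop0.png

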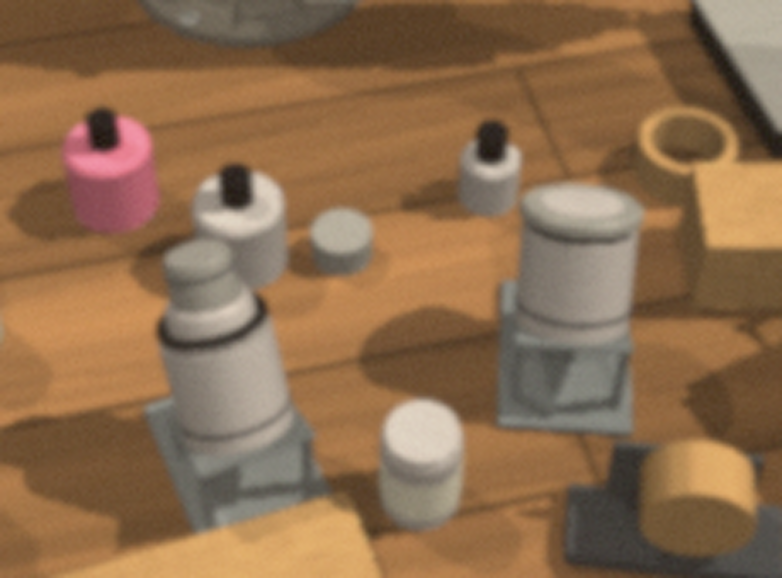

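View pics/crop1.png

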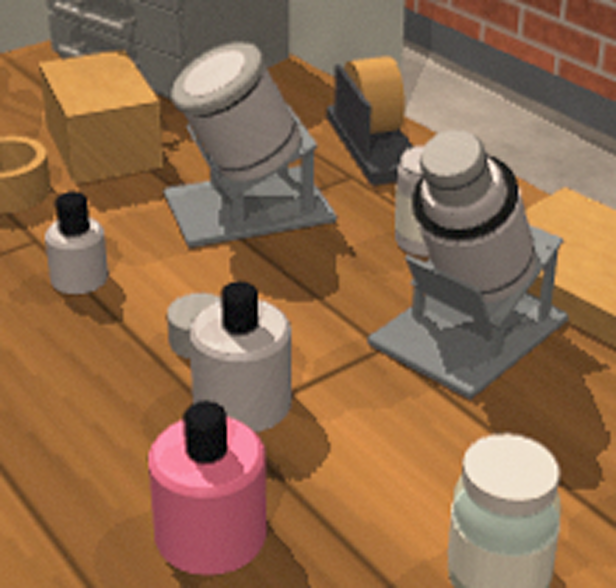

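```bash
cat >> h.py <<'E'
def onplane(n,uv,z):
    p=ctrl.camera_params(n);K=np.array(p["camera_matrix"]);M=np.array(p["camera_from_world"])
    r=np.linalg.inv(K)@np.array([uv[0],uv[1],1.]);r=M[:3,:3].T@np.array([r[0],-r[1],-r[2]]);o=-M[:3,:3].T@M[:3,3]
    return o+r*(z-o[2])/r[2]
E
python3 - <<'E'
from h import *
z=.008
def f(n,l):
    P=np.array([onplane(n,u,z) for u in l]);print(n,P.round(3)[:,:2].tolist())
    for a,b in zip(P,P[1:]): d=b-a;print("  len",np.hypot(*d[:2]).round(3),"ang",np.degrees(np.arctan2(d[1],d[0])).round(1))
c0=lambda u:(170+u[0]/3.4,150+u[1]/3.4); c1=lambda u:(190+u[0]/2.8,140+u[1]/2.8)
f("scene",[c0(u) for u in[(148,408),(200,527),(325,490)]])
f("side",[c1(u) for u in[(370,340),(472,390),(565,318)]])
print("lid")
f("scene",[c0(u) for u in[(500,285),(498,427),(632,430)]])
f("side",[c1(u) for u in[(166,198),(188,242),(335,212)]])
E
```

```text
scene [[0.627, -0.209], [0.759, -0.183], [0.749, -0.072]]
  len 0.135 ang 11.2
  len 0.111 ang 95.5
side [[0.601, -0.104], [0.628, -0.213], [0.774, -0.189]]
  len 0.112 ang -76.4
  len 0.148 ang 9.5
lid
scene [[0.563, 0.142], [0.721, 0.091], [0.752, 0.205]]
  len 0.166 ang -17.8
  len 0.118 ang 74.7
side [[0.584, 0.234], [0.555, 0.142], [0.718, 0.096]]
  len 0.097 ang -107.5
  len 0.17 ang -15.6
```

```bash
cat >> h.py <<'E'
def st():
    s=ctrl.observe();Rm=R.from_rotvec(s["ee_rot"]).as_matrix();return s,Rm,np.array(s["position"])
def rel(goal):
    s,Rm,p=st();d=Rm.T@(np.array(goal)-p)*1e3
    print("t",round(s["clock"],2),"tcp",p.round(4),"tool shift mm",d.round(1),"xaz",np.degrees(np.arctan2(Rm[1,0],Rm[0,0])).round(1),"z",Rm[:,2].round(3),"F",np.round(s["force"],1),"w",round(s["gripper_width"],3),"j7",round(s["joint_pos"][6],2))
    return d
E
python3 - <<'E'
from h import *
s,Rm,p=st();print(Rm.round(3))
rel([.42,.35,.245])
E
```

```text
[[-0.948  0.318 -0.   ]
 [ 0.318  0.948 -0.   ]
 [ 0.    -0.    -1.   ]]
t 1.15 tcp [0.2148 0.6399 0.2453] tool shift mm [-286.8 -209.5    0.3] xaz 161.4 z [-0. -0. -1.] F [-0.2 -0.3  0.2] w 1.0 j7 -0.07
```

```bash
python3 -m creep '1 -48 -35 0 0;1 -48 -35 0 0;1 -48 -35 0 0;1 -48 -35 0 0;1 -48 -35 0 0' 20; python3 - <<'E'
from h import *
rel([.46,-.0935,.24])
E
```

```text
clock: 1.78
position: [0.3875, 0.396, 0.2456]
ee_rot: [0.506, 3.1, 0.001]
force: [1.3, 0.5, 0.5]
gripper_width: 1.001
t 1.77 tcp [0.3875 0.396  0.2456] tool shift mm [-224.4 -441.     5.3] xaz 161.4 z [ 0.  0. -1.] F [1.3 0.5 0.5] w 1.001 j7 0.38
```

```bash
python3 -m creep '1 -30 -52 0 0;1 -30 -52 0 0;1 -30 -52 0 0;1 -30 -52 0 0;1 -30 -52 0 0'; python3 - <<'E'
from h import *
rel([.46,-.0935,.24])
E
```

```text
clock: 2.4
position: [0.4463, 0.1015, 0.2457]
ee_rot: [0.506, 3.1, 0.001]
force: [0.7, -0.3, 0.1]
gripper_width: 0.997
t 2.4 tcp [0.4463 0.1015 0.2457] tool shift mm [ -75.1 -180.5    5.6] xaz 161.4 z [ 0.001  0.001 -1.   ] F [ 0.7 -0.3  0.1] w 0.997 j7 0.91
```

```bash
python3 -m creep '1 -24 -53 0 0;1 -24 -53 0 0;1 -24 -53 0 -9.7;1 0 0 0 -9.7;1 0 0 0 -9.7'; python3 - <<'E'
from h import *
rel([.46,-.0935,.24])
cv2.imwrite("pics/w1.png",ctrl.camera("wrist"))
for n in("shell_center",):
    for r in ctrl.pinpoint("wrist",n)[:3]:
        print(n,round(r["p"],2),np.round(r["xyz"],4),np.round(proj("wrist",r["xyz"])[0]))
for c in("scene",):
    cv2.imwrite("pics/scene1.png",ctrl.camera(c))
E
```

```text
clock: 3.02
position: [0.4633, -0.0612, 0.2454]
ee_rot: [-0.251, 3.131, 0.0]
force: [0.5, 0.2, 0.4]
gripper_width: 0.998
t 3.02 tcp [ 0.4633 -0.0612  0.2454] tool shift mm [  8.4 -31.4   5.4] xaz -170.8 z [ 0.  0. -1.] F [0.5 0.2 0.4] w 0.998 j7 1.78
shell_center 0.69 [ 0.3521 -0.21    0.0586] [112.  19.]
shell_center 0.68 [ 0.4617 -0.0919  0.0606] [245. 180.]
```

View pics/w1.png

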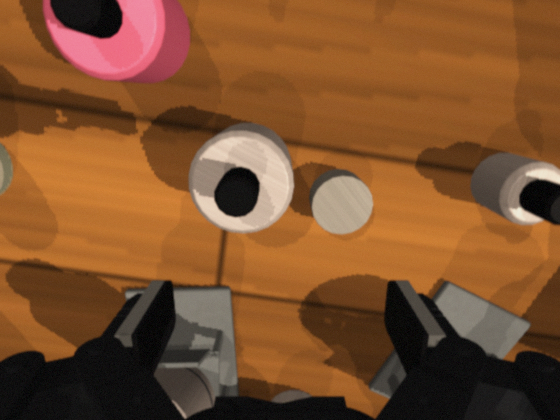

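```bash
cat >> h.py <<'E'
def wplane(uv,z,s=None):
    p=ctrl.camera_params("wrist");K=np.array(p["camera_matrix"]);s=s or ctrl.observe()
    T=np.eye(4);T[:3,:3]=R.from_rotvec(s["ee_rot"]).as_matrix();T[:3,3]=s["position"];T=T@np.array(p["hand_eye"])
    r=np.linalg.inv(K)@np.array([uv[0],uv[1],1.]);r=T[:3,:3]@np.array([r[0],-r[1],-r[2]]);o=T[:3,3]
    return o+r*(z-o[2])/r[2]
E
python3 - <<'E'
from h import *
im=cv2.imread("pics/w1.png");m=(im.max(2)<45).astype(np.uint8);m[:130]=0;m[240:]=0;m[:,:190]=0;m[:,300:]=0
n,l,stt,c=cv2.connectedComponentsWithStats(m);
for i in range(1,n):
    if stt[i,4]>50: print(stt[i],c[i])
# predicted knob outline for candidate
def pred(x,y):
    a=np.linspace(0,6.28,60);pts=[]
    for z in(.085,.121): pts.append(np.c_[x+.016*np.cos(a),y+.016*np.sin(a),0*a+z])
    u=proj("wrist",np.vstack(pts));h=cv2.convexHull(u.astype(np.float32))
    M=cv2.moments(h);return np.array([M["m10"]/M["m00"],M["m01"]/M["m00"]]),M["m00"]
tgt=c[1+np.argmax(stt[1:,4])]
from scipy.optimize import fsolve
print(fsolve(lambda q:pred(*q)[0]-tgt,[.461,-.093]),pred(.461,-.093))
E
```

```text
[ 215  168   44   48 1622] [237.00123305 191.63070284]
[ 0.45968349 -0.09354112] (array([237.52128088, 193.39362718]), 1909.5826457248768)
```

```bash
python3 -m creep '1 8.5 -31.5 0 0;1 0 0 60 0;1 0 0 60 0;1 0 0 0 0;1 0 0 0 0'; python3 - <<'E'
from h import *
rel([.4597,-.0935,.106])
E
```

```text
clock: 3.8
position: [0.4606, -0.0931, 0.127]
ee_rot: [-0.242, 3.131, -0.0]
force: [0.4, -0.1, -0.2]
gripper_width: 0.999
t 3.8 tcp [ 0.4606 -0.0931  0.127 ] tool shift mm [ 1.  -0.2 21. ] xaz -171.2 z [ 0.001  0.    -1.   ] F [ 0.4 -0.1 -0.2] w 0.999 j7 2.0
```

```bash
python3 -m creep '1 1 0 21 -1.7;0 0 0 0 0;0 0 0 0 0;0 0 0 0 0;0 0 0 0 0' 30; python3 - <<'E'
from h import *
rel([.4597,-.0935,.106])
E
```

```text
clock: 4.42
position: [0.4596, -0.0934, 0.1054]
ee_rot: [-0.29, 3.126, -0.0]
force: [0.7, -1.4, 10.7]
gripper_width: 0.362
t 4.42 tcp [ 0.4596 -0.0934  0.1054] tool shift mm [-0.  -0.2 -0.6] xaz -169.4 z [ 0.002  0.    -1.   ] F [ 0.7 -1.4 10.7] w 0.362 j7 2.06
```

```bash
python3 -m creep '0 0 0 -20 0;0 0 0 -55 0;0 0 0 -60 0;0 0 0 -60 0;0 0 0 -57 0'; python3 - <<'E'
from h import *
rel([.6476,-.150,.356])
E
```

```text
clock: 5.05
position: [0.4582, -0.0934, 0.3588]
ee_rot: [-0.29, 3.127, 0.001]
force: [1.3, -0.4, -3.9]
gripper_width: 0.365
t 5.05 tcp [ 0.4582 -0.0934  0.3588] tool shift mm [-175.8  -90.4    2.9] xaz -169.4 z [ 0.001  0.    -1.   ] F [ 1.3 -0.4 -3.9] w 0.365 j7 1.8
```

```bash
python3 -m creep '0 -44 -22.5 0 0;0 -44 -22.5 0 0;0 -44 -22.5 0 0;0 -44 -22.5 0 0;0 0 0 0 0'; python3 - <<'E'
from h import *
rel([.6476,-.150,.356])
for c in("scene","side","wrist"): cv2.imwrite(f"pics/{c}2.png",ctrl.camera(c))
for c in("scene","side","wrist"):
  for n in("shell_center","shell_rim","tin_top","seat"):
    for r in ctrl.pinpoint(c,n)[:2]:
        print(c,n,round(r["p"],2),np.round(r["xyz"],4))
a=cv2.imread("pics/scene2.png")[100:320,130:380];b=cv2.imread("pics/side2.png")[80:300,250:500]
cv2.imwrite("pics/c2.png",np.hstack([cv2.resize(a,(400,352),interpolation=cv2.INTER_CUBIC),cv2.resize(b,(400,352),interpolation=cv2.INTER_CUBIC)]))
E
```

```text
clock: 5.68
position: [0.6502, -0.1495, 0.3544]
ee_rot: [0.29, -3.125, 0.003]
force: [-1.2, -0.4, -3.7]
gripper_width: 0.364
t 5.67 tcp [ 0.6502 -0.1495  0.3544] tool shift mm [ 2.6 -0.  -1.6] xaz -169.4 z [-0.003 -0.002 -1.   ] F [-1.2 -0.4 -3.7] w 0.364 j7 2.1
scene shell_center 0.86 [ 0.3527 -0.2074  0.0613]
scene shell_center 0.85 [ 0.6516 -0.1532  0.307 ]
scene shell_rim 0.76 [ 0.3518 -0.2052  0.0051]
scene shell_rim 0.74 [ 0.6543 -0.1451  0.255 ]
scene tin_top 0.84 [ 0.6451 -0.1528  0.2189]
scene seat 0.92 [ 0.6694 -0.1466  0.16  ]
side shell_center 0.81 [ 0.3528 -0.2057  0.0613]
side shell_center 0.61 [ 0.6509 -0.1504  0.3125]
side shell_rim 0.84 [ 0.6447 -0.1523  0.2525]
side shell_rim 0.83 [ 0.3542 -0.2016  0.    ]
side tin_top 0.63 [ 0.6363 -0.1508  0.2218]
side seat 0.98 [ 0.6707 -0.1435  0.1556]
wrist shell_center 0.64 [ 0.6511 -0.1491  0.3115]
```

View pics/c2.png

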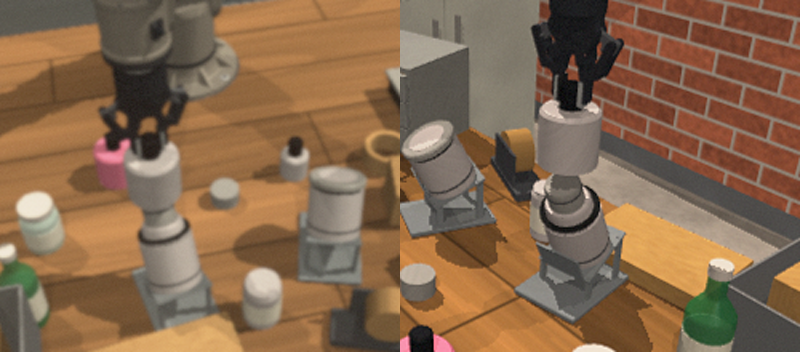

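```bash
python3 -m creep '0 0 0 15 0;0 0 0 15 0;0 0 0 15 0;0 0 0 0 0'; python3 - <<'E'
from h import *
rel([.6476,-.150,.3085])
a=ctrl.camera("scene")[100:320,130:380];b=ctrl.camera("side")[80:300,250:500]
cv2.imwrite("pics/c3.png",np.hstack([cv2.resize(a,(400,352),interpolation=cv2.INTER_CUBIC),cv2.resize(b,(400,352),interpolation=cv2.INTER_CUBIC)]))
E
```

```text
clock: 6.92
position: [0.6478, -0.1488, 0.3095]
ee_rot: [0.291, -3.125, -0.001]
force: [0.3, 0.0, -2.3]
gripper_width: 0.359
t 6.92 tcp [ 0.6478 -0.1488  0.3095] tool shift mm [ 0.4 -1.1  1. ] xaz -169.4 z [-0.003  0.    -1.   ] F [ 0.3  0.  -2.3] w 0.359 j7 2.11
```

View pics/c3.png

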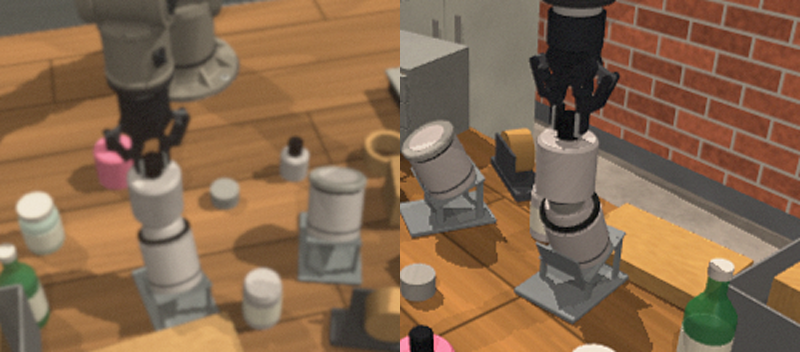

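```bash
python3 -m creep '0 9 0 0 0;0 8 0 3.5 0;0 8 0 3.5 0;0 0 0 0 0'; python3 - <<'E'
from h import *
rel([.6476,-.150,.3085])
a=ctrl.camera("scene")[100:320,130:380];b=ctrl.camera("side")[80:300,250:500]
cv2.imwrite("pics/c4.png",np.hstack([cv2.resize(a,(400,352),interpolation=cv2.INTER_CUBIC),cv2.resize(b,(400,352),interpolation=cv2.INTER_CUBIC)]))
E
```

```text
clock: 7.52
position: [0.6232, -0.1539, 0.3044]
ee_rot: [-0.291, 3.128, 0.001]
force: [0.9, 0.5, -0.5]
gripper_width: 0.365
t 7.53 tcp [ 0.6232 -0.1539  0.3044] tool shift mm [-24.7  -0.7  -4.1] xaz -169.4 z [ 0.  0. -1.] F [ 0.9  0.5 -0.5] w 0.365 j7 2.12
```

View pics/c4.png

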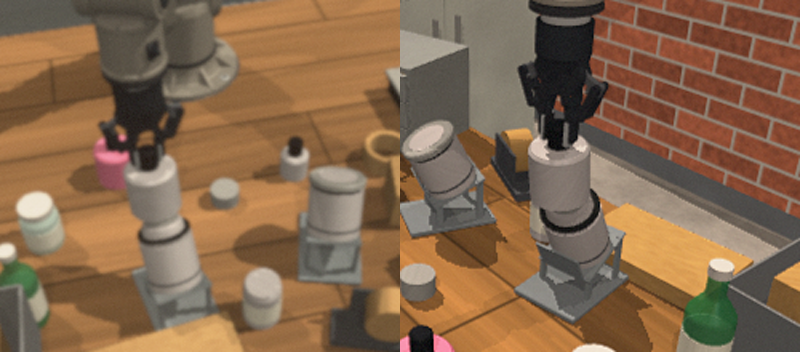

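```bash
python3 -m creep '0 7.4 0 5.7 0;0 7.4 0 5.7 0;0 6 0 5.3 0;0 6 0 5.3 0;0 0 0 0 0'; python3 - <<'E'
from h import *
rel([.6476,-.150,.3085])
a=ctrl.camera("scene")[100:320,130:380];b=ctrl.camera("side")[80:300,250:500]
cv2.imwrite("pics/c5.png",np.hstack([cv2.resize(a,(400,352),interpolation=cv2.INTER_CUBIC),cv2.resize(b,(400,352),interpolation=cv2.INTER_CUBIC)]))
E
```

```text
clock: 8.25
position: [0.5969, -0.1587, 0.2819]
ee_rot: [0.291, -3.127, -0.001]
force: [0.8, 0.1, -1.8]
gripper_width: 0.361
t 8.25 tcp [ 0.5969 -0.1587  0.2819] tool shift mm [-51.4  -0.8 -26.7] xaz -169.4 z [-0.001  0.    -1.   ] F [ 0.8  0.1 -1.8] w 0.361 j7 2.13
```

View pics/c5.png

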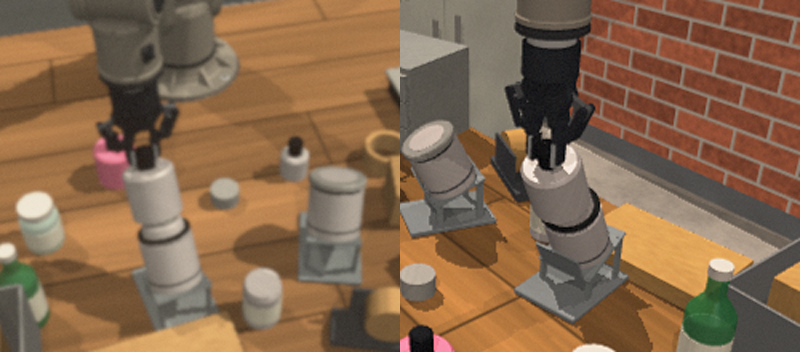

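```bash
python3 -m creep '0 -11 0 -5 0;0 0 0 0 0'; python3 - <<'E'
from h import *
rel([.6476,-.150,.3085])
a=ctrl.camera("scene")[140:300,180:310];b=ctrl.camera("side")[140:300,300:430]
cv2.imwrite("pics/c6.png",np.hstack([cv2.resize(a,(400,492),interpolation=cv2.INTER_CUBIC),cv2.resize(b,(400,492),interpolation=cv2.INTER_CUBIC)]))
for c in("scene","side"):
  for n in("shell_center","shell_rim","seat"):
    for r in ctrl.pinpoint(c,n)[:2]:
        print(c,n,round(r["p"],2),np.round(r["xyz"],4))
  for r in ctrl.cut_out(c,"shell")[:3]:
    m=r["mask"];ys,xs=np.nonzero(m);print(c,round(r["p"],2),m.sum(),xs.mean().round(),ys.mean().round())
E
```

```text
clock: 8.6
position: [0.6094, -0.1563, 0.2876]
ee_rot: [-0.293, 3.128, -0.001]
force: [-0.8, -0.7, -3.0]
gripper_width: 0.364
t 8.6 tcp [ 0.6094 -0.1563  0.2876] tool shift mm [-38.7  -0.9 -20.9] xaz -169.3 z [ 0. -0. -1.] F [-0.8 -0.7 -3. ] w 0.364 j7 2.13
scene shell_center 0.83 [ 0.6274 -0.1543  0.2449]
scene shell_center 0.55 [ 0.3564 -0.2069  0.0587]
scene shell_rim 0.97 [ 0.3517 -0.2066  0.0037]
scene shell_rim 0.87 [ 0.6573 -0.1466  0.1981]
scene 0.72 1341 226.0 219.0
scene 0.65 438 199.0 203.0
side shell_center 0.85 [ 0.6297 -0.1539  0.2496]
side shell_center 0.73 [ 0.3549 -0.2058  0.0597]
side shell_rim 0.73 [ 0.6522 -0.1508  0.1963]
side shell_rim 0.71 [ 0.3542 -0.2025 -0.0025]
side seat 0.74 [ 0.6714 -0.1444  0.1564]
side 0.72 1561 350.0 191.0
side 0.62 2144 264.0 315.0
```

View pics/c6.png

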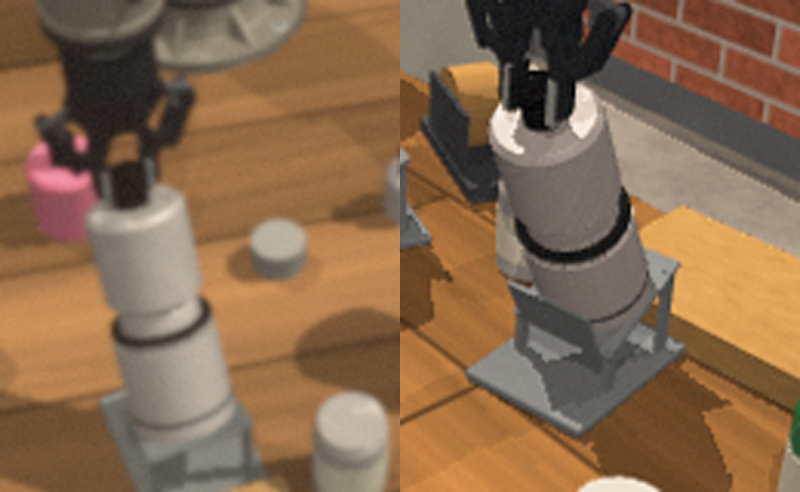

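```bash
python3 -m creep '0 -2.2 0 4.5 0;0 -2.2 0 4.5 0;0 -2.2 0 4.5 0;0 0 0 0 0'; python3 - <<'E'
from h import *
rel([.6476,-.150,.3085])
E
```

```text
clock: 9.6
position: [0.6147, -0.1553, 0.2732]
ee_rot: [0.291, -3.127, -0.0]
force: [-0.2, -0.5, -2.5]
gripper_width: 0.362
t 9.6 tcp [ 0.6147 -0.1553  0.2732] tool shift mm [-33.3  -0.9 -35.4] xaz -169.4 z [-0.001  0.    -1.   ] F [-0.2 -0.5 -2.5] w 0.362 j7 2.13
```

```bash
python3 -m creep '0 -1.8 0 3.6 0;0 -1.8 0 3.6 0;0 0 0 0 0'; python3 - <<'E'
from h import *
rel([.6476,-.150,.3085])
a=ctrl.camera("scene")[140:300,180:310];b=ctrl.camera("side")[140:300,300:430]
cv2.imwrite("pics/c7.png",np.hstack([cv2.resize(a,(400,492),interpolation=cv2.INTER_CUBIC),cv2.resize(b,(400,492),interpolation=cv2.INTER_CUBIC)]))
E
```

```text
clock: 9.98
position: [0.6183, -0.1546, 0.2662]
ee_rot: [0.292, -3.127, -0.0]
force: [-0.5, 0.4, -2.1]
gripper_width: 0.366
t 9.97 tcp [ 0.6183 -0.1546  0.2662] tool shift mm [-29.6  -0.9 -42.3] xaz -169.3 z [-0.001  0.    -1.   ] F [-0.5  0.4 -2.1] w 0.366 j7 2.14
```

View pics/c7.png

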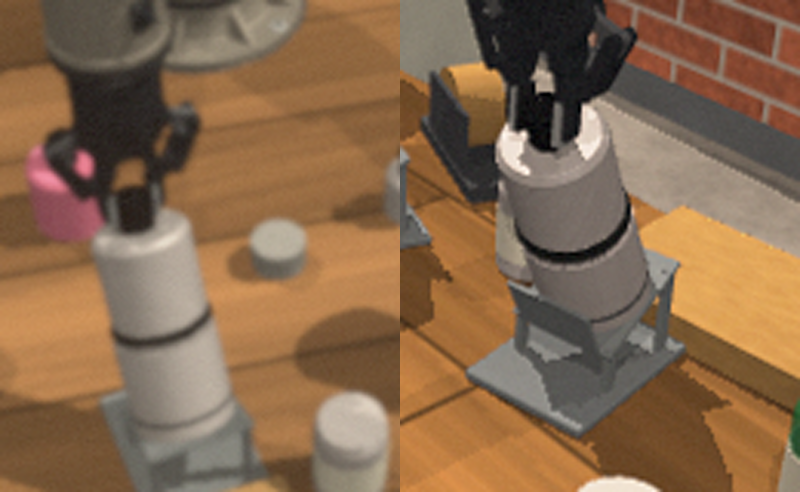

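```bash
python3 -m creep '0 0 0 0 0;0 -1.3 0 2.7 0;0 -1.3 0 2.7 0;0 0 0 0 0' 90; python3 - <<'E'
from h import *
rel([.6476,-.150,.3085])
E
```

```text
clock: 10.58
position: [0.6206, -0.1545, 0.2612]
ee_rot: [0.291, -3.127, -0.0]
force: [-3.4, 0.4, 2.5]
gripper_width: 0.349
t 10.57 tcp [ 0.6206 -0.1545  0.2612] tool shift mm [-27.3  -0.6 -47.3] xaz -169.4 z [-0.001  0.    -1.   ] F [-3.4  0.4  2.5] w 0.349 j7 2.14
```

```bash
python3 -m creep '0 -1.3 0 2.7 0;0 -1.3 0 2.7 0;0 0 0 0 0'; python3 - <<'E'
from h import *
rel([.6476,-.150,.3085])
E
```

```text
clock: 10.95
position: [0.6224, -0.1544, 0.2564]
ee_rot: [0.29, -3.127, -0.001]
force: [-15.9, 0.0, 14.7]
gripper_width: 0.349
t 10.95 tcp [ 0.6224 -0.1544  0.2564] tool shift mm [-25.5  -0.3 -52.1] xaz -169.4 z [-0.002  0.001 -1.   ] F [-15.9   0.   14.7] w 0.349 j7 2.14
```

```bash
python3 -m creep '0 -0.6 0 2.2 0;0 -0.6 0 2.2 0;0 0 0 0 0'; python3 - <<'E'
from h import *
rel([.6476,-.150,.3085])
a=ctrl.camera("scene")[140:300,180:310];b=ctrl.camera("side")[140:300,300:430]
cv2.imwrite("pics/c8.png",np.hstack([cv2.resize(a,(400,492),interpolation=cv2.INTER_CUBIC),cv2.resize(b,(400,492),interpolation=cv2.INTER_CUBIC)]))
E
```

```text
clock: 11.32
position: [0.6227, -0.1552, 0.2556]
ee_rot: [0.288, -3.128, -0.003]
force: [-42.5, 4.7, 66.1]
gripper_width: 0.346
t 11.32 tcp [ 0.6227 -0.1552  0.2556] tool shift mm [-25.4   0.6 -52.9] xaz -169.5 z [-0.001  0.002 -1.   ] F [-42.5   4.7  66.1] w 0.346 j7 2.14
```

View pics/c8.png

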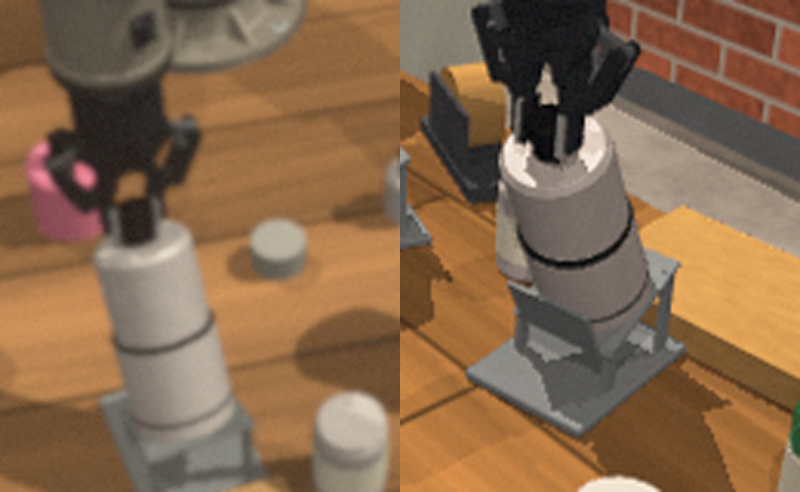

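```bash
python3 -m creep '0 0.8 0 -2.5 0;0 0 0 0 0'; python3 - <<'E'
from h import *
rel([.6476,-.150,.3085])
E
```

```text
clock: 11.68
position: [0.6223, -0.1547, 0.2559]
ee_rot: [0.289, -3.127, -0.002]
force: [-25.6, 2.2, 34.9]
gripper_width: 0.344
t 11.68 tcp [ 0.6223 -0.1547  0.2559] tool shift mm [-25.7   0.  -52.6] xaz -169.4 z [-0.001  0.001 -1.   ] F [-25.6   2.2  34.9] w 0.344 j7 2.14
```

```bash
python3 -m creep '0 0.7 0 -1.5 0;0 0 0 0 0;1 0 0 0 0;1 0 0 0 0;1 0 0 0 0'; python3 - <<'E'
from h import *
rel([.6476,-.150,.3085])
for c in("scene","side"):cv2.imwrite(f"pics/{c}9.png",ctrl.camera(c))
a=cv2.imread("pics/scene9.png")[140:300,180:310];b=cv2.imread("pics/side9.png")[140:300,300:430]
cv2.imwrite("pics/c9.png",np.hstack([cv2.resize(a,(400,492),interpolation=cv2.INTER_CUBIC),cv2.resize(b,(400,492),interpolation=cv2.INTER_CUBIC)]))
E
```

```text
clock: 12.3
position: [0.6233, -0.1537, 0.2552]
ee_rot: [0.292, -3.128, -0.0]
force: [0.5, -0.1, 0.8]
gripper_width: 0.963
t 12.3 tcp [ 0.6233 -0.1537  0.2552] tool shift mm [-24.6  -0.8 -53.3] xaz -169.3 z [-0.  0. -1.] F [ 0.5 -0.1  0.8] w 0.963 j7 2.14
```

View pics/c9.png

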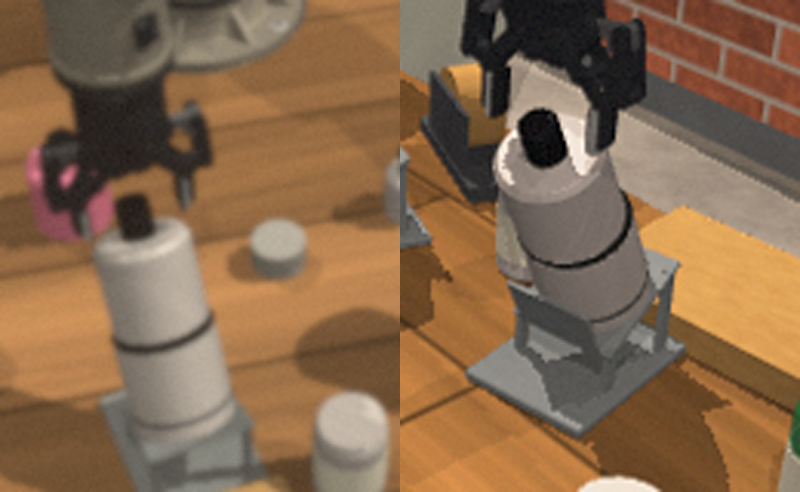

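```bash
python3 -m creep '1 0 0 -30 0;1 0 0 -30 0;0 12 0 0 0;0 12 0 0 0;0 0 0 0 0'; python3 - <<'E'
from h import *
rel([.5999,-.1588,.2963])
E
```

```text
clock: 13.02
position: [0.5984, -0.1586, 0.3149]
ee_rot: [0.29, -3.127, -0.001]
force: [0.1, 1.2, -0.8]
gripper_width: 0.378
t 13.03 tcp [ 0.5984 -0.1586  0.3149] tool shift mm [-1.5 -0.5 18.6] xaz -169.4 z [-0.001  0.001 -1.   ] F [ 0.1  1.2 -0.8] w 0.378 j7 2.11
```

```bash
python3 -m creep '0 -1.5 0 6 0;0 0 0 6 0;0 0 0 6 0;0 0 0 0 0'; python3 - <<'E'
from h import *
rel([.6064,-.1576,.2828])
b=ctrl.camera("side")[140:300,300:430]
a=ctrl.camera("scene")[140:300,180:310]
cv2.imwrite("pics/c10.png",np.hstack([cv2.resize(a,(400,492),interpolation=cv2.INTER_CUBIC),cv2.resize(b,(400,492),interpolation=cv2.INTER_CUBIC)]))
E
```

```text
clock: 13.52
position: [0.6008, -0.1579, 0.2966]
ee_rot: [0.291, -3.127, -0.0]
force: [0.2, 0.1, -0.2]
gripper_width: 0.001
t 13.53 tcp [ 0.6008 -0.1579  0.2966] tool shift mm [-5.6 -0.7 13.8] xaz -169.4 z [-0.001 -0.    -1.   ] F [ 0.2  0.1 -0.2] w 0.001 j7 2.12
```

View pics/c10.png

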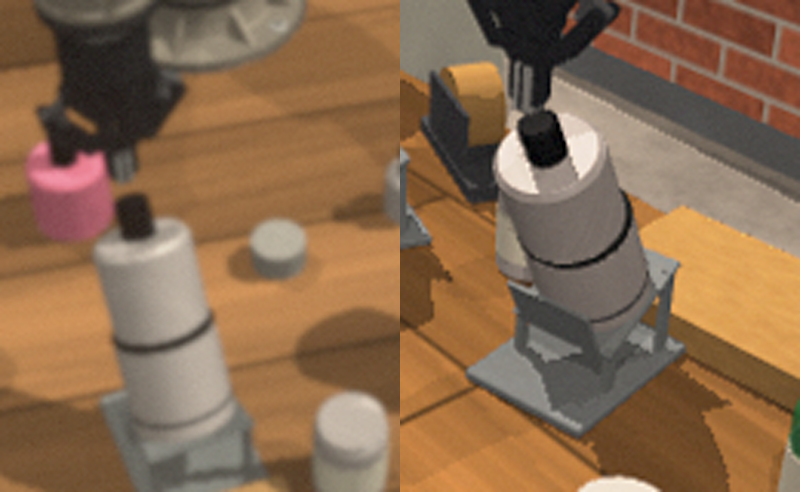

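```bash
python3 -m creep '0 -2 -0.3 4 0;0 -2 -0.3 4 0;0 -1 0 2 0;0 0 0 0 0'; python3 - <<'E'
from h import *
rel([.6064,-.1576,.2828])
E
```

```text
clock: 14.12
position: [0.606, -0.1576, 0.2871]
ee_rot: [0.291, -3.127, -0.0]
force: [-0.3, -0.2, 0.7]
gripper_width: 0.002
t 14.12 tcp [ 0.606  -0.1576  0.2871] tool shift mm [-0.4 -0.   4.3] xaz -169.4 z [-0.001  0.    -1.   ] F [-0.3 -0.2  0.7] w 0.002 j7 2.13
```

```bash
python3 -m creep '0 -1.3 0 2.7 0;0 -1.3 0 2.7 0;0 0 0 0 0'; python3 - <<'E'
from h import *
rel([.6064,-.1576,.2828])
E
```

```text
clock: 14.5
position: [0.6093, -0.1575, 0.2832]
ee_rot: [-0.291, 3.126, -0.0]
force: [-1.4, 0.8, 12.3]
gripper_width: 0.001
t 14.5 tcp [ 0.6093 -0.1575  0.2832] tool shift mm [2.9 0.5 0.4] xaz -169.4 z [ 0.002 -0.    -1.   ] F [-1.4  0.8 12.3] w 0.001 j7 2.13
```

```bash
python3 -m creep '0 -0.7 0 2 0;0 -0.7 0 2 0;0 0 0 0 0'; python3 - <<'E'
from h import *
rel([.6064,-.1576,.2828])
b=ctrl.camera("side")[140:300,300:430]
a=ctrl.camera("scene")[140:300,180:310]
cv2.imwrite("pics/c11.png",np.hstack([cv2.resize(a,(400,492),interpolation=cv2.INTER_CUBIC),cv2.resize(b,(400,492),interpolation=cv2.INTER_CUBIC)]))
E
```

```text
clock: 14.88
position: [0.6103, -0.1585, 0.2823]
ee_rot: [-0.289, 3.125, 0.0]
force: [-22.0, 2.1, 55.2]
gripper_width: -0.003
t 14.88 tcp [ 0.6103 -0.1585  0.2823] tool shift mm [ 3.7  1.6 -0.5] xaz -169.4 z [ 0.004  0.    -1.   ] F [-22.    2.1  55.2] w -0.003 j7 2.13
```

View pics/c11.png

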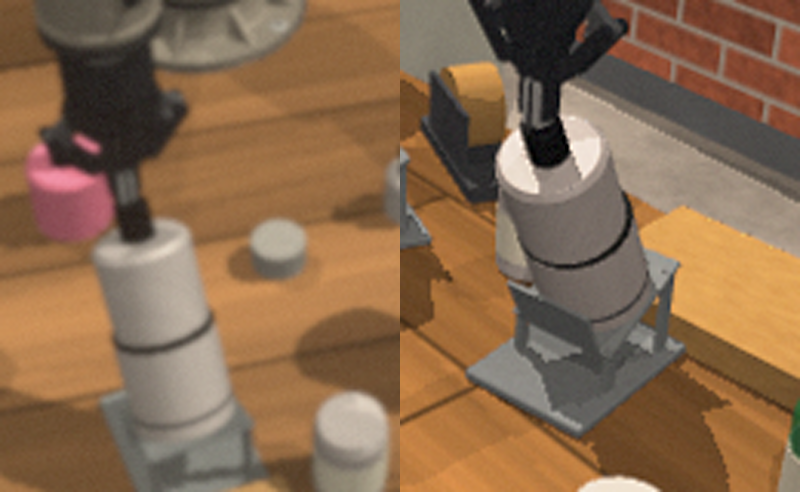

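```bash
python3 -m creep '0 1.4 0 -6 0;0 10 0 -20 0;0 5 0 -20 9;0 0 0 0 9;0 0 0 0 9'; python3 - <<'E'
from h import *
rel([.601,.190,.235])
cv2.imwrite("pics/c12.png",ctrl.camera("side"))
E
```

```text
clock: 15.6
position: [0.5934, -0.1602, 0.3251]
ee_rot: [0.455, 3.108, 0.001]
force: [0.3, -0.0, 1.0]
gripper_width: -0.003
t 15.6 tcp [ 0.5934 -0.1602  0.3251] tool shift mm [ 93.3 337.6  90.2] xaz 163.3 z [ 0.001  0.    -1.   ] F [ 0.3 -0.   1. ] w -0.003 j7 1.67
```

View pics/c12.png

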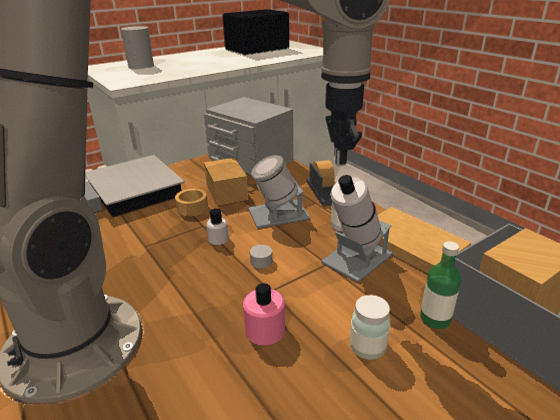

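Shell seated on its canister (side, ~356,215), all bystanders upright. Now to the lid.

```bash
python3 -m creep '0 15.5 56 0 0;0 15.5 56 0 0;0 15.5 56 15 0;0 15.5 56 20 0;0 15.5 56 25 0'; python3 - <<'E'
from h import *
rel([.601,.190,.2105])
E
```

```text
clock: 16.27
position: [0.5982, 0.1316, 0.2648]
ee_rot: [0.442, 3.109, 0.002]
force: [1.3, 0.9, 0.5]
gripper_width: 0.004
t 16.27 tcp [0.5982 0.1316 0.2648] tool shift mm [13.6 56.8 54.4] xaz 163.8 z [ 0.001  0.001 -1.   ] F [1.3 0.9 0.5] w 0.004 j7 1.19
```

```bash
python3 -m creep '0 8 29 0 0;0 8 29 0 0;0 0 0 0 0'; python3 - <<'E'
from h import *
rel([.601,.190,.2105])
for c in("scene","side","wrist"):
    im=ctrl.camera(c);cv2.imwrite(f"pics/{c}13.png",im)
    for r in ctrl.pinpoint(c,"lid_top")[:2]: print(c,round(r["p"],2),np.round(r["xyz"],4))
a=cv2.imread("pics/scene13.png")[120:280,280:410];b=cv2.imread("pics/side13.png")[90:250,210:340]
cv2.imwrite("pics/c13.png",np.hstack([cv2.resize(a,(400,492),interpolation=cv2.INTER_CUBIC),cv2.resize(b,(400,492),interpolation=cv2.INTER_CUBIC)]))
E
```

```text
clock: 16.65
position: [0.5988, 0.1926, 0.2644]
ee_rot: [-0.437, -3.11, -0.0]
force: [-0.6, -0.4, -0.0]
gripper_width: -0.002
t 16.65 tcp [0.5988 0.1926 0.2644] tool shift mm [-2.9 -1.9 53.9] xaz 164.0 z [-0.001  0.    -1.   ] F [-0.6 -0.4 -0. ] w -0.002 j7 1.11
scene 0.76 [0.6204 0.1824 0.1705]
scene 0.54 [ 0.4999 -0.3731 -0.0011]
side 0.83 [0.6234 0.1864 0.1723]
wrist 0.67 [0.6216 0.1802 0.1728]
```

View pics/c13.png

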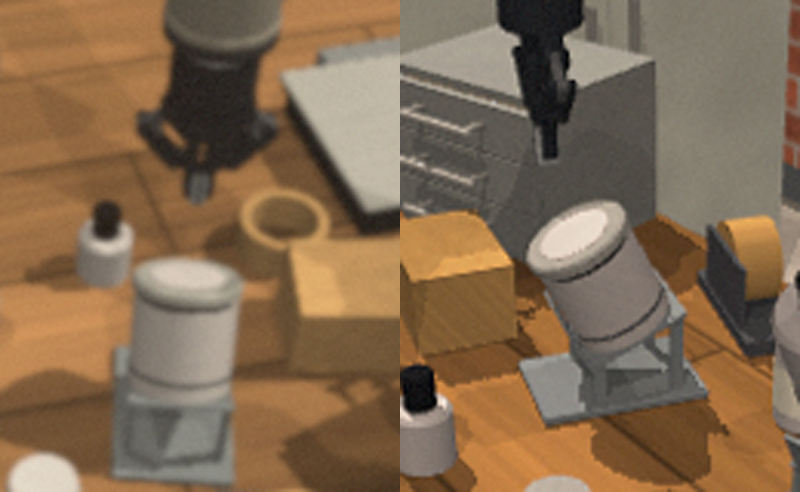

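```bash
python3 -m creep '0 -3 -3 30 0;0 0 0 22 0;0 0 0 0 0'; python3 - <<'E'
from h import *
rel([.6113,.186,.1865])
E
```

```text
clock: 17.32
position: [0.6007, 0.1855, 0.2112]
ee_rot: [-0.448, -3.107, 0.002]
force: [-0.6, 0.1, -0.0]
gripper_width: -0.002
t 17.32 tcp [0.6007 0.1855 0.2112] tool shift mm [-10.1   3.6  24.7] xaz 163.6 z [-0.002 -0.001 -1.   ] F [-0.6  0.1 -0. ] w -0.002 j7 1.15
```

```bash
python3 -m creep '0 -2.6 -0.7 5.5 0;0 -2.6 -0.7 5.5 0;0 -2.6 -0.7 5.5 0;0 0 0 0 0'; python3 - <<'E'
from h import *
rel([.6113,.186,.1865])
E
```

```text
clock: 17.82
position: [0.6083, 0.1818, 0.1955]
ee_rot: [-0.447, -3.109, 0.0]
force: [0.7, -0.0, 0.8]
gripper_width: -0.003
t 17.82 tcp [0.6083 0.1818 0.1955] tool shift mm [-1.7  4.9  9. ] xaz 163.6 z [-0.001 -0.    -1.   ] F [ 0.7 -0.   0.8] w -0.003 j7 1.17
```

```bash
python3 -m creep '0 -1.5 4 3 0;0 -1.5 0 3 0;0 -1.5 0 3 0;0 0 0 0 0'; python3 - <<'E'
from h import *
rel([.6113,.186,.1865])
E
```

```text
clock: 18.32
position: [0.6137, 0.1847, 0.1867]
ee_rot: [-0.447, -3.109, -0.0]
force: [-0.2, 0.0, 1.3]
gripper_width: -0.002
t 18.32 tcp [0.6137 0.1847 0.1867] tool shift mm [2.7 0.6 0.2] xaz 163.6 z [-0.  0. -1.] F [-0.2  0.   1.3] w -0.002 j7 1.18
```

```bash
python3 -m creep '0 -1 0 2.5 0;0 -1 0 2.5 0;0 0 0 0 0'; python3 - <<'E'
from h import *
rel([.6113,.186,.1865])
E
```

```text
clock: 18.7
position: [0.6158, 0.1841, 0.1821]
ee_rot: [0.447, 3.109, 0.001]
force: [-1.1, 0.8, 4.7]
gripper_width: -0.0
t 18.7 tcp [0.6158 0.1841 0.1821] tool shift mm [ 4.8  0.6 -4.4] xaz 163.6 z [ 0.  0. -1.] F [-1.1  0.8  4.7] w -0.0 j7 1.18
```

Contact; continue pressing along the axis.

```bash
python3 -m creep '0 -1.2 0 2.5 0;0 -1.2 0 2.5 0;0 0 0 0 0'; python3 - <<'E'
from h import *
rel([.6113,.186,.1865])
E
```

```text
clock: 19.08
position: [0.6174, 0.1837, 0.1789]
ee_rot: [-0.447, -3.108, -0.003]
force: [-20.0, -0.2, 37.6]
gripper_width: 0.0
t 19.07 tcp [0.6174 0.1837 0.1789] tool shift mm [ 6.5  0.5 -7.6] xaz 163.6 z [-0.001  0.002 -1.   ] F [-20.   -0.2  37.6] w 0.0 j7 1.19
```

```bash
python3 -m creep '0 -1.2 0 2.5 0;0 0 0 0 0'; python3 - <<'E'
from h import *
rel([.6113,.186,.1865])
E
```

```text
clock: 19.32
position: [0.6178, 0.1837, 0.1783]
ee_rot: [-0.446, -3.106, -0.005]
force: [-39.9, -1.4, 72.1]
gripper_width: -0.002
t 19.32 tcp [0.6178 0.1837 0.1783] tool shift mm [ 6.9  0.4 -8.2] xaz 163.6 z [-0.003  0.004 -1.   ] F [-39.9  -1.4  72.1] w -0.002 j7 1.19
```

```bash
python3 -m creep '0 2 0 -6 0;0 10 0 -25 0;0 20 0 -50 0;0 40 0 -30 0;0 0 0 0 0'; python3 - <<'E'
from h import *
rel([.6113,.186,.1865])
for c in("scene","side"):
    im=ctrl.camera(c);cv2.imwrite(f"pics/{c}14.png",im)
    for n in ("lid_top","shell_center","shell_rim"):
        for r in ctrl.pinpoint(c,n)[:2]: print(c,n,round(r["p"],2),np.round(r["xyz"],4))
Z=lambda a:cv2.resize(a,(400,492),interpolation=cv2.INTER_CUBIC)
o=cv2.imread("pics/side0.png")[130:230,240:320];b=cv2.imread("pics/side14.png")[130:230,240:320]
cv2.imwrite("pics/c14.png",np.hstack([Z(o),Z(b)]))
b=cv2.imread("pics/side14.png")[160:290,310:415];a=cv2.imread("pics/scene14.png")[190:320,190:295]
cv2.imwrite("pics/c15.png",np.hstack([Z(a),Z(b)]))
E
```

```text
clock: 19.95
position: [0.549, 0.2047, 0.2875]
ee_rot: [0.443, 3.109, 0.006]
force: [0.6, 0.7, -0.3]
gripper_width: -0.002
t 19.95 tcp [0.549  0.2047 0.2875] tool shift mm [-64.9  -0.9 101.1] xaz 163.8 z [ 0.002  0.003 -1.   ] F [ 0.6  0.7 -0.3] w -0.002 j7 1.01
scene lid_top 0.74 [0.6254 0.1834 0.1632]
scene shell_center 0.6 [ 0.3534 -0.2053  0.0608]
scene shell_center 0.59 [ 0.6396 -0.1541  0.2099]
scene shell_rim 0.85 [ 0.3507 -0.2056  0.0057]
scene shell_rim 0.72 [ 0.67   -0.1455  0.1625]
side lid_top 0.88 [0.6257 0.1832 0.1641]
side shell_center 0.79 [ 0.3543 -0.2042  0.0583]
side shell_center 0.56 [ 0.6397 -0.1509  0.218 ]
side shell_rim 0.63 [ 0.6633 -0.1441  0.1631]
side shell_rim 0.55 [ 0.3541 -0.2069 -0.0016]
```

View pics/c14.png

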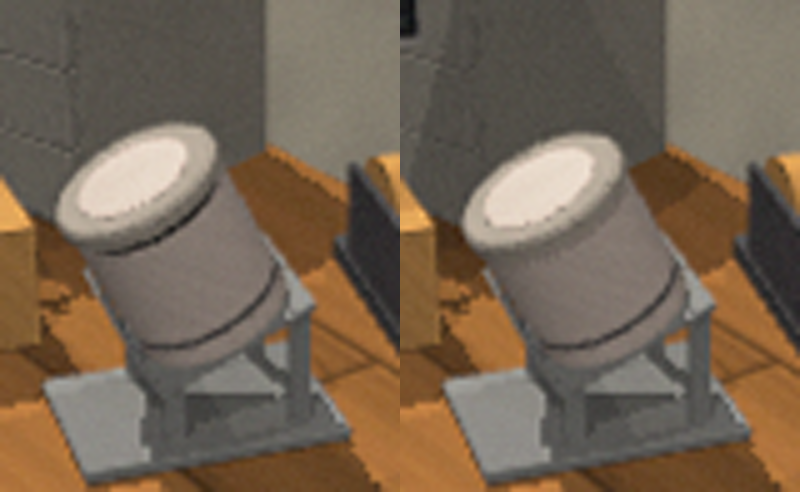

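View pics/c15.png

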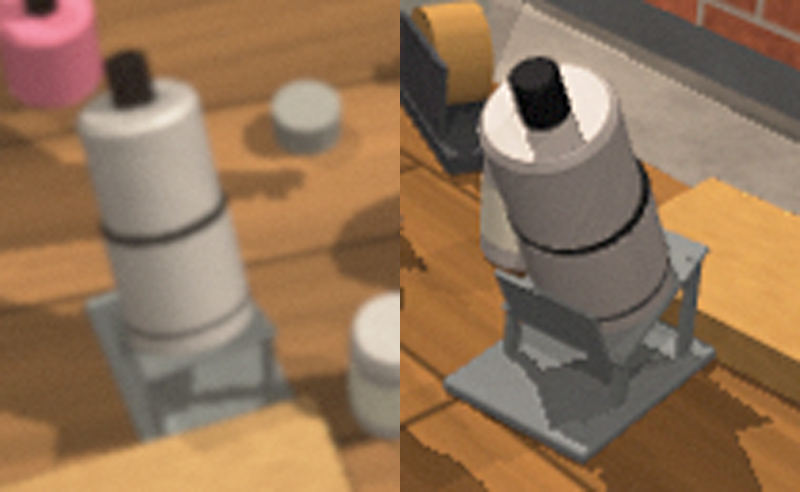

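```bash
python3 - <<'E'
from h import *
seat=np.array([.6693,-.146,.160]);a=np.array([-.4306,-.0797,.899])
for c in("scene","side"):
    M=np.array(ctrl.camera_params(c)["camera_from_world"]);o=-M[:3,:3].T@M[:3,3]
    w=o-seat;dist=np.linalg.norm(w);ca=w@a/dist
    e1=w-(w@a)*a;e1/=np.linalg.norm(e1);e2=np.cross(a,e1)
    print(c,"dist",dist.round(3),"angle view-axis",np.degrees(np.arccos(ca)).round(1))
    for f in("0","14"):
        im=cv2.cvtColor(cv2.imread(f"pics/{c}{f}.png"),cv2.COLOR_BGR2GRAY).astype(np.float32)
        prof=[]
        for th in np.radians(np.arange(-40,41,5)):
            d=np.cos(th)*e1+np.sin(th)*e2
            hs=np.arange(-.012,.0221,.002)
            P=seat+.046*d+hs[:,None]*a
            u=proj(c,P).astype(np.float32)
            prof.append(cv2.remap(im,u[:,0].reshape(1,-1),u[:,1].reshape(1,-1),cv2.INTER_LINEAR)[0])
        prof=np.array(prof);print(f,"all",prof.mean(0).round().astype(int).tolist())
        print("   L",prof[:5].mean(0).round().astype(int).tolist());print("   R",prof[-5:].mean(0).round().astype(int).tolist())
print((np.arange(-12,22.1,2)).astype(int).tolist())
E
```

```text
scene dist 1.199 angle view-axis 65.0
0 all [151, 151, 151, 149, 143, 131, 115, 96, 77, 64, 66, 84, 109, 131, 145, 153, 157, 160]
   L [126, 126, 128, 127, 124, 115, 103, 89, 72, 60, 56, 68, 85, 103, 113, 119, 124, 125]
   R [174, 174, 172, 166, 159, 146, 128, 105, 82, 69, 73, 95, 124, 150, 167, 177, 182, 185]
14 all [154, 152, 144, 128, 106, 83, 73, 81, 103, 126, 143, 151, 155, 156, 156, 156, 156, 156]
   L [128, 126, 120, 107, 91, 73, 65, 66, 82, 99, 114, 122, 126, 127, 127, 127, 128, 127]
   R [178, 174, 165, 146, 119, 92, 79, 90, 115, 141, 162, 173, 177, 179, 179, 179, 179, 179]
side dist 1.081 angle view-axis 39.6
0 all [105, 107, 114, 122, 122, 114, 93, 65, 41, 25, 20, 21, 20, 23, 39, 62, 82, 97]
   L [98, 102, 110, 114, 111, 103, 82, 58, 38, 24, 20, 21, 20, 19, 33, 57, 76, 91]
   R [108, 110, 116, 127, 133, 130, 111, 80, 49, 28, 20, 21, 22, 23, 28, 43, 63, 83]
14 all [108, 107, 97, 78, 54, 35, 39, 60, 81, 96, 104, 106, 107, 107, 107, 107, 107, 107]
   L [102, 100, 84, 64, 45, 34, 56, 85, 97, 103, 104, 104, 103, 103, 102, 102, 101, 101]
   R [110, 111, 106, 93, 69, 42, 29, 32, 49, 75, 95, 104, 109, 110, 110, 110, 110, 110]
[-12, -10, -8, -6, -4, -2, 0, 2, 4, 6, 8, 10, 12, 14, 16, 18, 20, 22]
```

```bash
python3 -m creep '1 0 0 -22 10.6;1 0 0 0 10.6;1 0 0 0 10.6;1 0 0 0 10.6;1 0 0 0 10.6'; python3 -m creep '1 0 0 0 10.6;1 0 0 0 0'; python3 - <<'E'
from h import *
rel([.644,-.01,.31])
E
```

```text
clock: 20.98
position: [0.5502, 0.2031, 0.307]
ee_rot: [1.796, 2.578, -0.001]
force: [-0.6, 0.5, -0.1]
gripper_width: 0.997
clock: 21.22
position: [0.5501, 0.2033, 0.3069]
ee_rot: [2.017, 2.408, -0.002]
force: [-0.4, -0.3, 0.3]
gripper_width: 1.0
t 21.23 tcp [0.5501 0.2033 0.3069] tool shift mm [-226.4   55.2   -2.9] xaz 100.1 z [-0.    -0.001 -1.   ] F [-0.4 -0.3  0.3] w 1.0 j7 -0.02
```

```bash
python3 -m creep '1 -56 14 -1 0;1 -56 14 -1 0;1 -56 14 -1 0;1 -56 14 0 0;1 0 0 0 0'; python3 - <<'E'
from h import *
rel([.644,-.01,.31])
cv2.imwrite("pics/w16.png",ctrl.camera("wrist"))
E
```

```text
clock: 21.85
position: [0.6448, -0.0136, 0.3102]
ee_rot: [2.02, 2.404, -0.003]
force: [-0.8, 1.2, 0.3]
gripper_width: 0.999
t 21.85 tcp [ 0.6448 -0.0136  0.3102] tool shift mm [ 3.7 -0.1  0.2] xaz 99.9 z [ 0.    -0.002 -1.   ] F [-0.8  1.2  0.3] w 0.999 j7 0.42
```

View pics/w16.png

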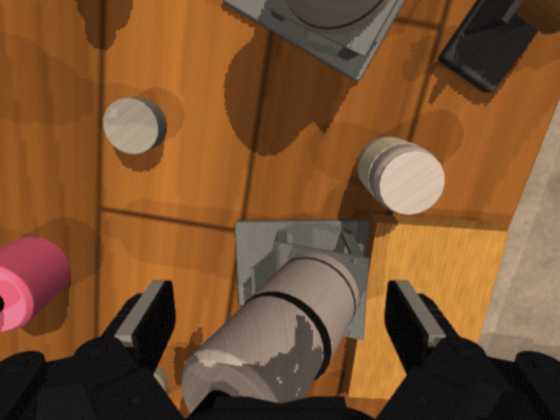

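```bash
python3 - <<'E'
import cv2
im=cv2.imread("pics/w16.png")[240:400,170:380];cv2.imwrite("pics/c16.png",cv2.resize(im,(788,600),interpolation=cv2.INTER_CUBIC))
E
```

```text
(no output)
```

View pics/c16.png

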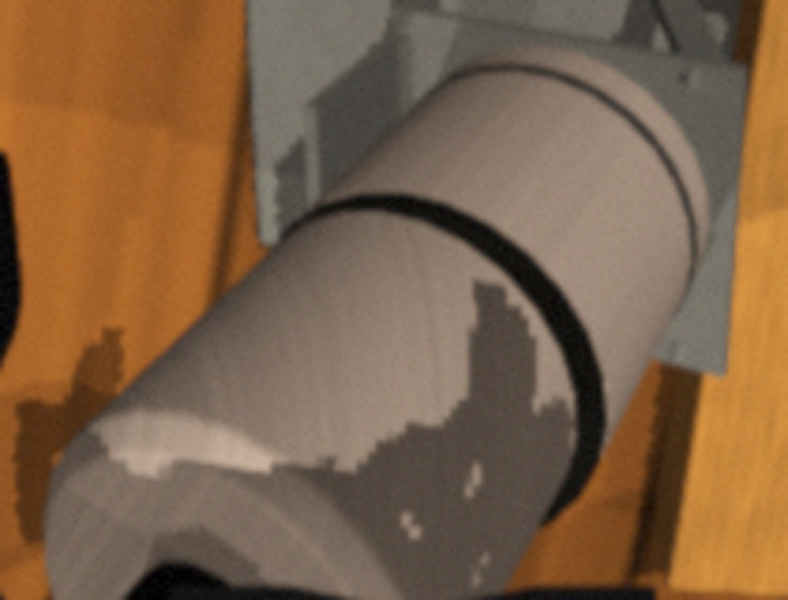

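```bash
python3 - <<'E'
from h import *
from scipy.optimize import least_squares
from scipy.special import erf
seat=np.array([.6693,-.146,.160]);a=np.array([-.4306,-.0797,.899])
for c in("scene","side"):
    M=np.array(ctrl.camera_params(c)["camera_from_world"]);o=-M[:3,:3].T@M[:3,3]
    w=o-seat;e1=w-(w@a)*a;e1/=np.linalg.norm(e1);e2=np.cross(a,e1)
    cot=1/np.tan(np.arccos(w@a/np.linalg.norm(w)))
    ims=[cv2.cvtColor(cv2.imread(f"pics/{c}{f}.png"),cv2.COLOR_BGR2GRAY).astype(np.float32) for f in("0","14")]
    hs=np.arange(-16,26.1,.5)
    for t0 in(-30,-15,0,15,30):
        pr=[]
        for im in ims:
            q=[]
            for th in np.radians(t0+np.arange(-6,7,2)):
                d=np.cos(th)*e1+np.sin(th)*e2
                u=proj(c,seat+.047*d+hs[:,None]*1e-3*a).astype(np.float32)
                q.append(cv2.remap(im,u[:,0].reshape(1,-1),u[:,1].reshape(1,-1),cv2.INTER_CUBIC)[0])
            pr.append(np.mean(q,0))
        def mod(x,lo,hi,A,B,s): 
            f=lambda z:.5*(1+erf(z/s/1.414)); 
            return A*(1-f(x-lo))+B*f(x-hi)+18*(f(x-lo)-f(x-hi))
        def res(v):
            s=v[8];m=[]
            for i in(0,1):
                lo,hi,A,B=v[4*i:4*i+4];k=(hs>lo-7)&(hs<hi+6)
                m.append(np.where(k,mod(hs,lo,hi,A,B,s)-pr[i],0))
            return np.concatenate(m)
        x0=[1,13,pr[0][8],pr[0][-4],-3,2,pr[1][8],pr[1][-4],2]
        r=least_squares(res,x0)
        v=r.x;print(c,t0,"cot",cot.round(2),"before",v[:2].round(1),"after",v[4:6].round(1),"s",v[8].round(1),"rms",np.sqrt(np.mean(r.fun**2)).round(1),"dlo",(v[0]-v[4]).round(1))
E
```

```text
scene -30 cot 0.47 before [ 3.9 13. ] after [-3.   5.2] s 4.5 rms 2.1 dlo 6.9
scene -15 cot 0.47 before [ 3.6 13. ] after [-3.   4.7] s 4.5 rms 3.4 dlo 6.6
scene 0 cot 0.47 before [ 2.8 13. ] after [-3.8  4.8] s 4.7 rms 4.5 dlo 6.6
scene 15 cot 0.47 before [ 2.6 13. ] after [-3.7  5. ] s 4.8 rms 5.3 dlo 6.3
scene 30 cot 0.47 before [ 3.1 13. ] after [-3.5  5. ] s 4.5 rms 4.3 dlo 6.6
side -30 cot 1.21 before [ 2.8 13.5] after [-3.9  1.9] s 2.1 rms 4.3 dlo 6.7
side -15 cot 1.21 before [ 2.6 13.5] after [-3.8  2.3] s 2.0 rms 6.7 dlo 6.4
side 0 cot 1.21 before [ 2.6 13.5] after [-3.5  3. ] s 1.8 rms 7.3 dlo 6.1
side 15 cot 1.21 before [ 3. 13.] after [-3.1  2.5] s 2.0 rms 6.7 dlo 6.2
side 30 cot 1.21 before [ 3.9 13. ] after [-3.   2.5] s 2.0 rms 6.6 dlo 6.9
```

```bash
python3 - <<'E'
from h import *
from scipy.optimize import least_squares
from scipy.special import erf
seat=np.array([.6693,-.146,.160]);a=np.array([-.4306,-.0797,.899])
for c,w0,w1 in(("scene",(-8,17),(-12,10)),("side",(-5,19.5),(-11,9))):
    M=np.array(ctrl.camera_params(c)["camera_from_world"]);o=-M[:3,:3].T@M[:3,3]
    w=o-seat;e1=w-(w@a)*a;e1/=np.linalg.norm(e1);e2=np.cross(a,e1)
    ims=[cv2.cvtColor(cv2.imread(f"pics/{c}{f}.png"),cv2.COLOR_BGR2GRAY).astype(np.float32) for f in("0","14")]
    hs=np.arange(-16,26.1,.5)
    for t0 in(-40,-20,0,20,40):
        pr=[]
        for im in ims:
            q=[]
            for th in np.radians(t0+np.arange(-8,9,2)):
                d=np.cos(th)*e1+np.sin(th)*e2
                u=proj(c,seat+.047*d+hs[:,None]*1e-3*a).astype(np.float32)
                q.append(cv2.remap(im,u[:,0].reshape(1,-1),u[:,1].reshape(1,-1),cv2.INTER_LINEAR)[0])
            pr.append(np.mean(q,0))
        f=lambda z,s:.5*(1+erf(z/s/1.414))
        def mod(x,lo,hi,A,B,s): return A*(1-f(x-lo,s))+B*f(x-hi,s)+18*(f(x-lo,s)-f(x-hi,s))
        def res(v):
            m=[]
            for i,W in((0,w0),(1,w1)):
                k=(hs>=W[0])&(hs<=W[1]);m.append(mod(hs[k],*v[4*i:4*i+4],v[8])-pr[i][k])
            return np.concatenate(m)
        best=min((least_squares(res,[l0,h0,120,120,l1,l1+w_,120,120,2]) for l0 in(0,2,4) for h0 in(9,13,16) for l1 in(-4,-2) for w_ in(3,6)),key=lambda r:r.cost)
        v=best.x;print(c,t0,"before",v[:2].round(2),"after",v[4:6].round(2),"s",v[8].round(1),"rms",np.sqrt(np.mean(best.fun**2)).round(1),"dlo",(v[0]-v[4]).round(2))
E
```

```text
scene -40 before [ 4.12 11.43] after [-1.92  4.68] s 4.2 rms 0.8 dlo 6.05
scene -20 before [ 3.82 11.15] after [-2.13  4.18] s 3.9 rms 1.4 dlo 5.94
scene 0 before [ 2.97 10.72] after [-2.77  3.76] s 3.9 rms 1.9 dlo 5.73
scene 20 before [ 2.72 10.66] after [-2.59  4.04] s 3.8 rms 1.8 dlo 5.31
scene 40 before [ 3.93 11.73] after [-2.8   4.22] s 4.1 rms 1.8 dlo 6.73
side -40 before [2.31 2.31] after [-4.02  1.47] s 3.1 rms 1.8 dlo 6.33
side -20 before [ 2.83 20.05] after [-4.31  2.26] s 2.4 rms 3.5 dlo 7.14
side 0 before [ 2.68 18.41] after [-3.82  3.79] s 2.6 rms 2.4 dlo 6.5
side 20 before [ 3.32 18.76] after [-2.83  5.47] s 2.6 rms 1.7 dlo 6.14
side 40 before [ 4.66 12.02] after [-1.57  7.3 ] s 2.7 rms 1.9 dlo 6.23
```

```bash
python3 -m creep '0 0 0 -22 -10.6;0 0 0 0 -10.6;0 0 0 0 -10.6;0 0 0 0 -10.6;0 0 0 0 -10.6'; python3 -m creep '0 0 0 0 -10.6;0 0 0 0 -10.6;0 0 0 0 -10.6;0 0 0 0 -5.3;0 0 0 0 0'; python3 - <<'E'
from h import *
rel([.598,-.161,.332])
E
```

```text
clock: 22.52
position: [0.644, -0.006, 0.3321]
ee_rot: [-0.714, -3.059, -0.001]
force: [-0.1, 0.2, -0.7]
gripper_width: -0.002
clock: 23.15
position: [0.644, -0.0064, 0.3322]
ee_rot: [0.283, -3.129, -0.001]
force: [1.0, 0.3, -0.1]
gripper_width: -0.002
t 23.15 tcp [ 0.644  -0.0064  0.3322] tool shift mm [ 7.300e+01 -1.438e+02  1.000e-01] xaz -169.7 z [-0.     0.001 -1.   ] F [ 1.   0.3 -0.1] w -0.002 j7 1.83
```

```bash
python3 -m creep '0 24.3 -48 0 0;0 24.3 -48 0 0;0 24.3 -48 0 0;0 0 0 30 0;0 0 0 0 0'; python3 - <<'E'
from h import *
rel([.6067,-.1592,.2805])
E
```

```text
clock: 23.78
position: [0.5969, -0.1612, 0.3007]
ee_rot: [0.277, -3.126, -0.002]
force: [-0.2, -0.0, 0.3]
gripper_width: 0.0
t 23.77 tcp [ 0.5969 -0.1612  0.3007] tool shift mm [-10.    0.3  20.2] xaz -169.9 z [-0.003  0.001 -1.   ] F [-0.2 -0.   0.3] w 0.0 j7 2.09
```

```bash
python3 -m creep '0 -3.5 0 7 0;0 -3.5 0 7 0;0 -2 0 4 0;0 0 0 0 0'; python3 - <<'E'
from h import *
rel([.6067,-.1592,.2805])
E
```

```text
clock: 24.28
position: [0.6067, -0.1602, 0.284]
ee_rot: [0.278, -3.129, -0.0]
force: [0.4, -0.3, 0.4]
gripper_width: -0.001
t 24.27 tcp [ 0.6067 -0.1602  0.284 ] tool shift mm [-0.2  1.   3.5] xaz -169.8 z [-0.001 -0.    -1.   ] F [ 0.4 -0.3  0.4] w -0.001 j7 2.1
```

```bash
python3 -m creep '0 -1 0 2.2 0;0 -1 0 2.2 0;0 0 0 0 0'; python3 - <<'E'
from h import *
rel([.6067,-.1592,.2805])
E
```

```text
clock: 24.65
position: [0.6085, -0.1611, 0.2819]
ee_rot: [-0.276, 3.128, 0.0]
force: [-11.5, 0.2, 23.9]
gripper_width: -0.003
t 24.65 tcp [ 0.6085 -0.1611  0.2819] tool shift mm [1.4 2.2 1.4] xaz -169.9 z [ 0.001  0.    -1.   ] F [-11.5   0.2  23.9] w -0.003 j7 2.1
```

```bash
python3 -m creep '0 -0.8 0 1.8 0;0 -0.8 0 1.8 0;0 0 0 0 0'; python3 - <<'E'
from h import *
rel([.6067,-.1592,.2805])
E
```

```text
clock: 25.02
position: [0.6094, -0.1623, 0.2812]
ee_rot: [-0.273, 3.127, 0.0]
force: [-32.7, 1.3, 62.9]
gripper_width: -0.002
t 25.02 tcp [ 0.6094 -0.1623  0.2812] tool shift mm [2.1 3.5 0.7] xaz -170.0 z [ 0.002  0.    -1.   ] F [-32.7   1.3  62.9] w -0.002 j7 2.1
```

```bash
python3 -m creep '0 1.4 0 -6 0;0 15 0 -30 0;0 25 0 -40 0;0 40 30 0 0;0 0 0 0 0'; python3 - <<'E'
from h import *
rel([.6067,-.1592,.2805])
Z=lambda a:cv2.resize(a,(390,480),interpolation=cv2.INTER_CUBIC)
for c in("scene","side"):
    im=ctrl.camera(c);cv2.imwrite(f"pics/{c}17.png",im)
    for n in ("lid_top","shell_center","shell_rim"):
        for r in ctrl.pinpoint(c,n)[:2]: print(c,n,round(r["p"],2),np.round(r["xyz"],4))
a0=cv2.imread("pics/side14.png")[160:290,310:415];a1=cv2.imread("pics/side17.png")[160:290,310:415]
cv2.imwrite("pics/c17.png",np.hstack([Z(a0),Z(a1)]))
g=lambda x:cv2.cvtColor(x,cv2.COLOR_BGR2GRAY).astype(np.float32)[20:100]
print(cv2.phaseCorrelate(g(a0),g(a1)), np.abs(g(a0)-g(a1)).mean())
E
```

```text
clock: 25.65
position: [0.5227, -0.144, 0.3531]
ee_rot: [-0.278, 3.128, 0.003]
force: [-0.2, -0.5, 0.2]
gripper_width: 0.001
t 25.65 tcp [ 0.5227 -0.144   0.3531] tool shift mm [-79.8 -30.   72.7] xaz -169.8 z [ 0.001  0.002 -1.   ] F [-0.2 -0.5  0.2] w 0.001 j7 1.99
scene lid_top 0.7 [0.6243 0.182  0.1661]
scene shell_center 0.94 [ 0.639  -0.1508  0.2136]
scene shell_center 0.6 [ 0.3547 -0.2042  0.0606]
scene shell_rim 0.8 [ 0.351  -0.2054  0.0065]
scene shell_rim 0.74 [ 0.667  -0.1429  0.1643]
side lid_top 0.64 [0.6246 0.1855 0.1674]
side lid_top 0.17 [0.4346 0.1637 0.0494]
side shell_center 0.98 [ 0.6417 -0.1498  0.2181]
side shell_center 0.69 [ 0.3574 -0.2049  0.0572]
side shell_rim 0.97 [ 0.6623 -0.1453  0.1611]
side shell_rim 0.63 [ 0.3544 -0.2074 -0.0025]
((0.024253168211778586, 0.030728889177822793), 0.9813629879995629) 3.2055953
```

View pics/c17.png

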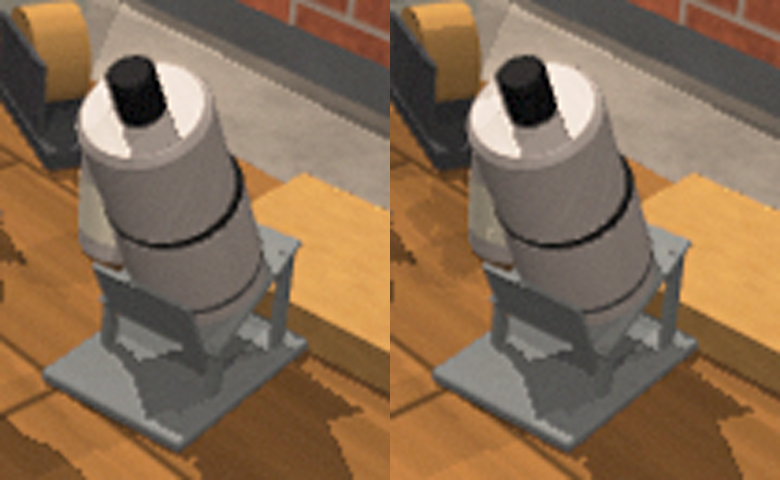

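View pics/scene17.png

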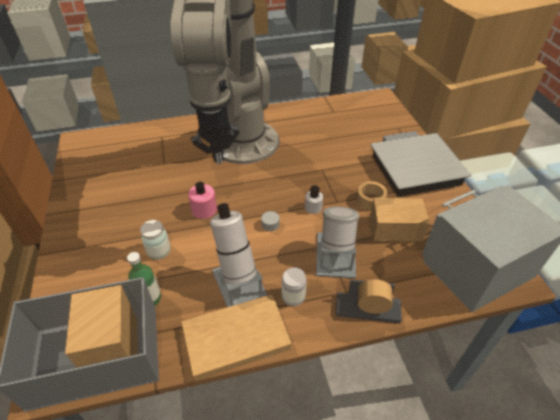

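```bash
python3 - <<'E'
from h import *
print(ctrl.sign_off()); print(ctrl.observe()["clock"])
E
```

```text
the job is handed in; nothing more can be done
None
the job is handed in; nothing more can be done
```

I fitted the shell over the small tin and pressed it down to a hard stop, then pressed the flat lid home. I handed the job in at about 26 s of the 62 s allowed.

**Shell:** I took the silver knobbed shell by its knob, not the pink one. The tool cannot tilt, so I levered the shell to about 26° against the tin's far side before sliding it down the axis. I pressed it home with the grip closed, then again with closed fingertips on the knob. It stopped hard at about 80 N, far above the seal's 10 N. After the lid I pressed the knob once more at about 70 N, and the shell did not move in the picture.

**Lid:** I pressed it along its axis until it stopped hard at about 80 N. The camera measurements put its travel at about 9.6 mm then, and 7–8 mm in the last pictures. The dark gap under its edge is gone.

**Last checks:**
- Nothing is touching the robot; the force reads about 0 and the arm is clear.
- The bystanders I can see in the last pictures are upright and in place.
- **Seal travel not confirmed:** my measurement of how far the seal ring moved gave about 5.3–7.1 mm, mostly near 6.2. Being fully home needs at least 7 mm. The network also put the shell's rim about 3 mm above the seat, within its error. I relied on the hard stops and the fingertip contact height, which came out about 2 mm lower than I predicted for a fully seated shell.

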